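# Unscrew a hub cap of unknown thread hand and hold it over the catch tray

## Task

A wheel hub stands on end in the bench fixture with its ribbed end cap screwed on top, and nobody noted whether this one has a right-hand or a left-hand thread. Try it one way and, if it will not turn, the other to find how it loosens, unscrew it, lift it off, and carry it level to above the middle of the steel catch tray. Finish while still holding it there in the gripper, about a hand's breadth or more above the tray and touching nothing else; leave the other things on the bench where they are.

Things in the scene. Friction and masses are not known exactly. Their poses are not given: they have to be found in the camera images.
- cap_centre (a point): Centre (half-way up) of the hub's black ribbed plastic end cap: upright, 52 mm across, 38 mm tall, with a flat steel disc on top; 90 to 180 g. Lower half hollow, upper 20 mm solid: grip it there across its diameter from above, anywhere around. Its z axis points up, along the thread. It starts seated on the hub, this point 129 mm above the bench.
- cap: The same cap, origin at the centre of its underside. Quick thread of hidden hand, left or right equally likely each time. The tightening way it hits a stop within 0.2 rad (0.4 under a very strong grip); the loosening way it turns easily without rising, and between 0.85 and 2.2 rad from its start it lifts straight off (18 mm clears the neck). Before that it lifts only 2 mm and catches. The wrong way does no harm.
- hub_seat (a point): Centre of the round seat on top of the fixed hub, where the cap stands: 110 mm above the bench, z up. Below it: flange 68 mm wide, 10 mm thick, dark barrel 38 mm thick, aluminium fixture plate 90 x 90 x 22 mm on the bench. A steel neck 37 mm wide stands 16 mm up from the seat inside the cap. Its x axis and the cap's agree within 0.04 rad at the start.
- tray_mid (a point): Centre of the open top of the steel catch tray, level with its rim, 30 mm above the bench. The tray is 140 (its x) by 180 mm (its y), walls 4 mm, and does not move; a loose bearing ring 12 mm high lies in it.
- bare_hub: Bystander: loose dark steel hub without cap, 60 mm across, 82 mm tall, standing upright beyond the middle of the bench; origin under its centre.
- bearing: Bystander: steel bearing ring lying in the catch tray, 42 mm across, 12 mm high; origin under its centre.
- spacer: Bystander: aluminium ring lying on the bench between fixture and tray, 38 mm across, 16 mm high; origin under its centre.
- axle: Bystander: steel rod lying on the bench in front of the robot, 15 mm thick, 120 mm long along its x; origin under its middle.
- grease: Bystander: grey plastic jar with white lid, 60 mm across, 75 mm tall, on the right; origin under its centre.
- driver: Bystander: screwdriver lying on the right.
- spanner: Bystander: steel spanner lying on the left.
Mind the look-alikes: they are no part of the job. Of the things shaped like the cap, the black one is meant.

How it is judged:
By the outcome, as a careful person would: the job done as asked, in the order asked, and still so for the second after the job is handed in, while the arm keeps its last pose, push and grip.
It also fails if it takes over 45 s, if anything falls off the work surface, if the arm or the gripper's body presses on something with over 40 N, if the wrist force passes 120 N, or if a joint passes its speed limit or range.

## Robot

A 6-joint arm with a two-finger parallel gripper is mounted at the origin on the work surface. World frame = base frame: x ahead of the robot, y to its left, z up, the work surface at z = 0. Lengths are in m, angles in rad, forces in N, time in s.
With the tool pointing down it reaches from about 0.25 to 0.8 m from the base axis. Payload 8.5 kg.
Tool frame: the origin (TCP) lies at the very end of the fingers, on their centre line; the grasp point (between the pads) lies 19 mm behind it; z points along the fingers, y is the direction in which the jaws open and shut (so a half turn about z gives the same grasp; the last joint's range is limited). The gripper opens to 85 mm and grips with 20 to 120 N. Pads are 22 mm wide; open, the fingers measure 114 mm over their backs; the gripper's body (76 mm by 85 mm) begins 54 mm behind the grasp point. The pads swing forward as they close: fully open they stand 13 mm farther back than shut.
Start: joints at [-1.222, 0.238, -0.013, 1.319, 0, 1.571], TCP at [0.179, -0.493, 0.231] pointing down, gripper open.
Joint ranges: [-2.66, 2.66], [-1.03, 1.9], [-1.14, 1.46], [-1.82, 2.27], [-1.45, 1.34], [-3.14, 3.14]. Speed limits (rad/s): [2.22, 2.22, 2.79, 3.14, 3.14, 3.14].

## Interface

Orientations are given as a rotation vector (axis times angle).
In Python, from rig import * gives the robot as it stands. The module is installed in compiled form; this text tells all that it offers.
- The arm moves only by the tool play_rows, never from a script. Its argument "motion" is a list of rows, each a list of 4 numbers: the shift along the tool's x, y, z in units of 40 mm (1.0 is 40 mm), then the turn about the tool's z in units of 6 degrees (1.0 is 6 degrees). A call has 1 to 12 rows; each row shifts and turns the commanded pose from where the row before left it, along the tool's axes as they then stand; what a row does not reach is not made up. A row lasts 1/10 s, in which the tool goes at most 50 mm and 8.59 degrees, less where a joint would pass 70% of its speed; a pose out of reach is approached as far as the arm can. A call is refused whole if a number of a shift passes 1 or a number of a turn 1, either way. A call with a gripper value outside its range is refused whole. "gripper" is the closure in counts, from 0 (fully open) to 255 (shut), set as the call begins (left out, the last holds). The fingers move at their own pace and stop on an object; "force" is the grip in N (left out, the last holds). Time passes only in rows, so rows that do not move let the fingers close. It gives the time, the measured TCP pose, the force and the opening at its end, in the units of the state.
- observe(): the state, without advancing time (a new reading comes with each control period).
- read_camera(name): name is "side" or "top"; returns (picture, depth): 400x640x3 uint8, red, green, blue; 400x640 float32, m along the optical axis (not along the pixel's ray), 0 where there is no reading.
- get_calibration(name): a dict with "vertical_fov" (degrees; the focal length in pixels is half the picture's height over the tangent of half this angle, whatever the lens; pixels are square), "cx", "cy" (the principal point, pixels), "k1" (the pictures are not rectified: a ray, as slopes to the right and down, at radius r is drawn at 1 + k1 r^2 times it, then the intrinsics apply), "cam_to_world" (4x4, takes a point from camera to world coordinates). Camera axes: x right, y down, z forward; pixel columns grow to the right and rows downward; lengths in m; the calibration is good to about 2 mm. A picture is of the moment at which its call begins. get_calibration takes no time and is no camera call.
- finish_job(): hands the job in, once; it reports no verdict.
The state is a dict: "t": time; "q": joint angles; "joint_velocities": joint speeds; "tau": joint torques, N m; "tcp_pos": TCP position; "tcp_rot": TCP orientation; "ft_force": force on the tool from outside, world axes, zero at the start; "torque": the same for the moment, N m; "width": opening from 0.0 (shut) to 1.0 (fully open).
Only numpy, scipy, OpenCV 4.12 (cv2) and the standard library are available. Lean on these libraries where they do the work, as an engineer would, in place of code of your own. Each camera call takes 0.05 s, during which the arm holds its last target. There are 200 camera calls.

## Working session

There is one attempt and no reset: what is moved stays moved. The work goes in short steps, Python scripts to look and compute and a tool call to move; the robot and the scene stay as the last step left them, time stands still between calls to the robot, and variables do not carry over. Pictures are saved under pics/ and viewed, about 8 in all and at most 12, crops included, and the job is handed in when it is done.

Besides the shell and the picture viewer there is one more tool, called after "Call:" as name(argument=value, ...) on one line, values as JSON. play_rows: Moves the arm, as the interface text tells. Its arguments: {"type":"object","properties":{"motion":{"type":"array"},"gripper":{"type":"number"},"force":{"type":"number"}},"required":["motion"]}

```bash
mkdir -p pics
cat > h.py <<'E'
from rig import *
import numpy as np, cv2
def cal(n):
    c=get_calibration(n); f=200/np.tan(np.radians(c["vertical_fov"])/2); return c,f
def ray(n,u,v):
    c,f=cal(n); x=(u-c["cx"])/f; y=(v-c["cy"])/f; rd=np.hypot(x,y); r=rd
    for _ in range(30): r=rd/(1+c["k1"]*r*r)
    s=np.where(rd>0,r/np.maximum(rd,1e-12),1); return x*s,y*s
def world(n,d):
    c,f=cal(n); v,u=np.mgrid[0:400,0:640].astype(float); x,y=ray(n,u,v)
    T=np.array(c["cam_to_world"]); P=np.stack([x*d,y*d,d],-1); return P@T[:3,:3].T+T[:3,3]
def snap(n,name=None):
    p,d=read_camera(n)
    if name: cv2.imwrite(f"pics/{name}.png",p[...,::-1])
    return p,d,world(n,d)
E
python3 - <<'E'
from h import *
for n in("top","side"):
    p,d,W=snap(n,n+"0"); np.savez(n+"0.npz",p=p,d=d,W=W); c,f=cal(n); print(n,f,c["k1"],np.round(c["cam_to_world"],3).tolist())
s=observe(); print({k:np.round(v,3).tolist() for k,v in s.items()})
E
```

```text
top 386.5370837358867 -0.041579516147254046 [[0.011, -0.989, 0.147, 0.364], [-1.0, -0.015, -0.027, 0.015], [0.029, -0.147, -0.989, 1.28], [0.0, 0.0, 0.0, 1.0]]
side 488.9876225128963 0.004654593866922592 [[0.979, -0.099, 0.176, 0.317], [-0.201, -0.557, 0.805, -1.005], [0.019, -0.824, -0.566, 0.815], [0.0, 0.0, 0.0, 1.0]]
{'t': 0.1, 'q': [-1.222, 0.239, -0.014, 1.319, -0.0, 1.571], 'joint_velocities': [0.0, -0.0, 0.005, 0.001, 0.002, 0.002], 'tau': [0.0, -53.972, 34.7, 0.013, 0.0, -0.0], 'tcp_pos': [0.179, -0.493, 0.231], 'tcp_rot': [-3.093, -0.545, 0.0], 'ft_force': [-0.043, 0.394, -0.66], 'torque': [0.002, 0.01, -0.021], 'width': 1.005}
```

View pics/top0.png

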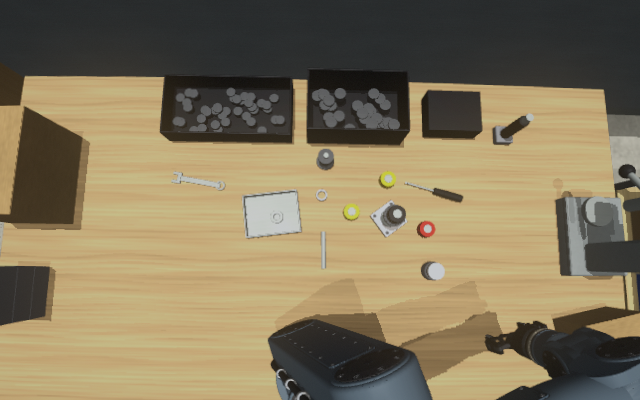

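View pics/side0.png

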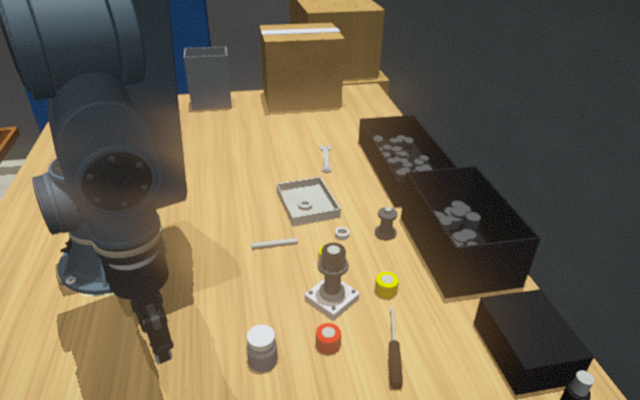

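The top view shows the black cap on the fixture at about (397,213), the tray around (273,215), and yellow and red decoy caps at (352,211), (388,179) and (427,229). The side view shows the cap at about (333,250) and the tray around (308,200).

Run:
```python
from h import *
D={n:np.load(n+"0.npz") for n in("top","side")}
for n in D:
    W=D[n]["W"]; d=D[n]["d"]
    near={"top":(397,213),"side":(333,255)}[n]
    P=W[near[1]-25:near[1]+25,near[0]-25:near[0]+25].reshape(-1,3)
    t=P[(P[:,2]>.138)&(P[:,2]<.165)]; print(n,"captop",len(t),np.median(t,0).round(4),t.min(0).round(3),t.max(0).round(3),((t.min(0)+t.max(0))/2).round(4))
    a=P[(P[:,2]>.10)&(P[:,2]<.165)]
    print(" cap+side",len(a),a.min(0).round(3),a.max(0).round(3))
    u0,u1,v0,v1={"top":(235,310,180,248),"side":(270,345,170,230)}[n]
    P=W[v0:v1,u0:u1].reshape(-1,3); r=P[(P[:,2]>.02)&(P[:,2]<.045)].astype(np.float32)
    b=cv2.minAreaRect(r[:,:2]); print(" tray",len(r),b,np.median(r[:,2]))
    # other bodies
big=[]
for n,(u0,u1,v0,v1) in {"top":(370,425,190,245),"side":(290,375,225,325)}.items():
    p=D[n]["p"][v0:v1,u0:u1,::-1]; big.append(cv2.resize(p,(400,int(400*p.shape[0]/p.shape[1])),interpolation=cv2.INTER_NEAREST))
h=max(b.shape[0] for b in big); big=[cv2.copyMakeBorder(b,0,h-b.shape[0],0,0,cv2.BORDER_CONSTANT) for b in big]
cv2.imwrite("pics/crop.png",np.hstack(big))
```

```text
top captop 244 [ 0.5023 -0.2353  0.1478] [ 0.478 -0.262  0.139] [ 0.527 -0.211  0.153] [ 0.5025 -0.2363  0.1462]
 cap+side 394 [ 0.47  -0.267  0.101] [ 0.535 -0.203  0.153]Traceback (most recent call last):
  File "<stdin>", line 12, in <module>
cv2.error: OpenCV(4.12.0) /io/opencv/modules/imgproc/src/convhull.cpp:143: error: (-215:Assertion failed) total >= 0 && (depth == CV_32F || depth == CV_32S) in function 'convexHull'
```

Run:
```python
from h import *
D={n:np.load(n+"0.npz") for n in("top","side")}
for n in D:
    W=D[n]["W"]; near={"top":(397,213),"side":(333,255)}[n]
    P=W[near[1]-25:near[1]+25,near[0]-25:near[0]+25].reshape(-1,3)
    t=P[(P[:,2]>.143)&(P[:,2]<.155)]; c,_=cv2.minEnclosingCircle(t[:,:2].astype(np.float32)[:,None]) ; print(n,len(t),np.median(t,0).round(4),((t.min(0)+t.max(0))/2).round(4),c,_)
    a=P[(P[:,2]>.12)&(P[:,2]<.165)]; print(" side",len(a),a.min(0).round(3),a.max(0).round(3))
    u0,u1,v0,v1={"top":(235,310,180,248),"side":(270,345,170,230)}[n]
    P=W[v0:v1,u0:u1].reshape(-1,3); r=P[(P[:,2]>.018)&(P[:,2]<.045)&(P[:,1]>.05)]
    print(" tray",len(r),cv2.minAreaRect(np.ascontiguousarray(r[:,:2],dtype=np.float32).reshape(-1,1,2)) if len(r)else 0,np.percentile(r[:,2],[50,90]) )
```

```text
top 232 [ 0.5026 -0.2364  0.148 ] [ 0.5025 -0.2363  0.148 ] (0.5040984153747559, -0.23626025021076202) 0.02648119069635868
 side 269 [ 0.477 -0.262  0.12 ] [ 0.527 -0.21   0.153]
 tray 320 ((0.5136868953704834, 0.1502668559551239), (0.14075949788093567, 0.18076062202453613), 7.506495475769043) [0.02826357 0.03213842]
side 340 [ 0.5019 -0.2399  0.1475] [ 0.5026 -0.237   0.1478] (0.50266033411026, -0.23616427183151245) 0.027718549594283104
 side 548 [ 0.476 -0.265  0.12 ] [ 0.528 -0.211  0.152]
 tray 548 ((0.5123302340507507, 0.14896845817565918), (0.1408405303955078, 0.18635275959968567), 7.237588405609131) [0.0252916  0.03027622]
```

Call:
play_rows(motion=[[0.8,-0.27,0,0],[0.8,-0.27,0,0],[0.8,-0.27,0,0],[0.8,-0.27,0,0],[0.8,-0.27,0,0],[0.8,-0.27,0,0],[0.8,-0.27,0,0],[0.8,-0.27,0,0],[0.8,-0.27,0,0],[0.8,-0.27,0,0],[0.8,-0.27,0,0],[0.8,-0.27,0,0]], gripper=0, force=60)

```text
t: 1.3
tcp_pos: [0.4968, -0.2392, 0.231]
tcp_rot: [-3.093, -0.545, 0.001]
ft_force: [0.2, -0.9, 0.1]
width: 0.995
```

```bash
cat > st.py <<'E'
from h import *
import sys
from scipy.spatial.transform import Rotation as R
s=observe(); r=R.from_rotvec(s["tcp_rot"]); M=r.as_matrix()
print("t",s["t"],"q",np.round(s["q"],3),"p",np.round(s["tcp_pos"],4),"yaw x",np.degrees(np.arctan2(M[1,0],M[0,0])).round(2),"z",M[:,2].round(3),"F",np.round(s["ft_force"],1),"T",np.round(s["torque"],2),"w",round(float(s["width"]),3))
if len(sys.argv)>1:
    g=np.array([float(a) for a in sys.argv[1:4]]); print("units",(M.T@(g-s["tcp_pos"])/.04).round(3))
E
python3 st.py .5025 -.2365 .17
```

```text
t 1.3 q [-0.449  0.284  0.049  1.337  0.     2.344] p [ 0.4968 -0.2392  0.231 ] yaw x 19.99 z [-0.001  0.    -1.   ] F [ 0.2 -0.9  0.1] T [-0.   -0.06 -0.01] w 0.995
units [ 0.158 -0.014  1.524]
```

Call:
play_rows(motion=[[0,0,0,-1],[0,0,0,-1],[0,0,0,-1],[0,0,0,-1],[0,0,0,-1],[0,0,0,-1],[0,0,0,-1],[0,0,0,-1],[0,0,0,-1],[0,0,0,-1],[0,0,0,-1],[0,0,0,-1]])

```text
t: 2.5
tcp_pos: [0.4958, -0.2402, 0.2309]
tcp_rot: [-2.177, -2.264, 0.0]
ft_force: [-0.0, 0.2, 0.6]
width: 1.001
```

Call:
play_rows(motion=[[0,0,0,-1],[0,0,0,-1],[0,0,0,-1],[0,0,0,-1],[0,0,0,-1],[0,0,0,-1],[0,0,0,-1],[0,0,0,-1],[0,0,0,-1],[0,0,0,-1],[0,0,0,0]])

```text
t: 3.6
tcp_pos: [0.4958, -0.2402, 0.2309]
tcp_rot: [-0.758, -3.048, -0.0]
ft_force: [-0.4, 0.5, 0.3]
width: 1.001
```

```bash
python3 st.py .5025 -.2365 .117
```

```text
t 3.6 q [-0.451  0.284  0.048  1.336  0.     0.036] p [ 0.4958 -0.2402  0.2309] yaw x 152.07 z [-0.001  0.    -1.   ] F [-0.4  0.5  0.3] T [ 0.01  0.02 -0.04] w 1.001
units [-0.106  0.161  2.848]
```

Align, come down to just above the cap's top, and check.

Call:
play_rows(motion=[[-0.11,0.16,0.3,0],[0,0,0.5,0],[0,0,0.5,0],[0,0,0.3,0],[0,0,0,0]])

```text
t: 4.1
tcp_pos: [0.502, -0.236, 0.1651]
tcp_rot: [-0.762, -3.044, -0.001]
ft_force: [0.5, 0.3, 1.0]
width: 1.001
```

```bash
python3 st.py .5025 -.2365 .117
python3 - <<'E'
from h import *
o=[]
for n,(u,v) in {"top":(397,213),"side":(333,255)}.items():
    p,d,W=snap(n); c=p[v-50:v+50,u-50:u+50,::-1]; o.append(cv2.resize(c,(400,400),interpolation=cv2.INTER_CUBIC))
cv2.imwrite("pics/c1.png",np.hstack(o))
E
```

```text
t 4.1 q [-0.44   0.321 -0.07   1.184  0.     0.051] p [ 0.502  -0.236   0.1651] yaw x 151.91 z [-0.003  0.002 -1.   ] F [0.5 0.3 1. ] T [0.01 0.01 0.06] w 1.001
units [-0.021 -0.004  1.203]
```

View pics/c1.png

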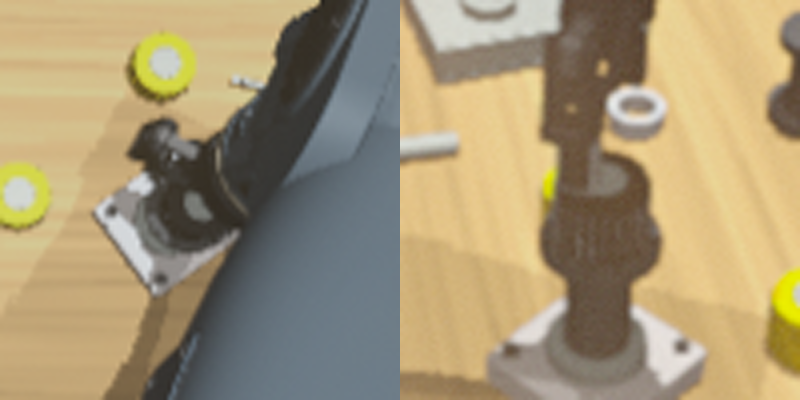

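The crops show the fingers straddling the cap (one at (155,140) in the top crop, the near one at (575,150) in the side crop), with nothing in contact. Descending.

Call:
play_rows(motion=[[-0.02,0,0.4,0],[0,0,0.4,0],[0,0,0.3,0],[0,0,0.1,0],[0,0,0,0]])

```text
t: 4.7
tcp_pos: [0.5036, -0.2371, 0.1193]
tcp_rot: [-0.761, -3.048, -0.0]
ft_force: [-0.6, 0.4, -0.4]
width: 1.001
```

```bash
python3 st.py .5025 -.2365 .117
```

```text
t 4.7 q [-0.44   0.351 -0.148  1.072  0.     0.049] p [ 0.5036 -0.2371  0.1193] yaw x 151.97 z [-0.  0. -1.] F [-0.6  0.4 -0.4] T [ 0.01 -0.02  0.01] w 1.001
units [0.03  0.    0.057]
```

Call:
play_rows(motion=[[0,0,0,0],[0,0,0,0],[0,0,0,0],[0,0,0,0],[0,0,0,0],[0,0,0,0],[0,0,0,0],[0,0,0,0]], gripper=255, force=50)

```text
t: 5.5
tcp_pos: [0.5042, -0.2369, 0.1204]
tcp_rot: [0.76, 3.047, 0.001]
ft_force: [0.3, 2.2, 5.2]
width: 0.592
```

```bash
python3 st.py .5025 -.2365 .117
```

```text
t 5.5 q [-4.400e-01  3.500e-01 -1.470e-01  1.072e+00  1.000e-03  4.900e-02] p [ 0.5042 -0.2369  0.1204] yaw x 152.0 z [ 0.002  0.    -1.   ] F [0.3 2.2 5.2] T [ 0.52 -0.02 -0.03] w 0.592
units [ 0.043 -0.01   0.084]
```

Call:
play_rows(motion=[[0,0,0,-0.8],[0,0,0,-0.8],[0,0,0,-0.8],[0,0,0,0]])

```text
t: 5.9
tcp_pos: [0.5048, -0.2368, 0.1204]
tcp_rot: [0.37, 3.117, 0.002]
ft_force: [2.6, 4.0, 4.2]
width: 0.593
```

```bash
python3 st.py
```

```text
t 5.9 q [-0.44   0.35  -0.147  1.072  0.002 -0.204] p [ 0.5048 -0.2368  0.1204] yaw x 166.47 z [ 0.003  0.001 -1.   ] F [2.6 4.  4.2] T [ 0.91 -0.58 -1.15] w 0.593
```

Turning counter-clockwise meets 1.15 N m, which looks like the stop with the pads slipping. I'll compare the other way.

Call:
play_rows(motion=[[0,0,0,0.8],[0,0,0,0.8],[0,0,0,0.8],[0,0,0,0.8],[0,0,0,0.8],[0,0,0,0.8],[0,0,0,0]])

```text
t: 6.6
tcp_pos: [0.5042, -0.2372, 0.1204]
tcp_rot: [1.14, 2.926, 0.0]
ft_force: [-1.1, 0.1, 5.9]
width: 0.593
```

```bash
python3 st.py
```

```text
t 6.6 q [-0.44   0.35  -0.147  1.072  0.     0.303] p [ 0.5042 -0.2372  0.1204] yaw x 137.43 z [ 0.002 -0.    -1.   ] F [-1.1  0.1  5.9] T [ 0.28 -0.01 -0.07] w 0.593
```

Clockwise is nearly free (0.07 N m), so the thread is left-hand. Continuing that way.

Call:
play_rows(motion=[[0,0,0,1],[0,0,0,1],[0,0,0,1],[0,0,0,1],[0,0,0,1],[0,0,0,1],[0,0,0,1],[0,0,0,1],[0,0,0,1],[0,0,0,1],[0,0,0,1],[0,0,0,1]])

```text
t: 7.8
tcp_pos: [0.5043, -0.2374, 0.1204]
tcp_rot: [2.642, 1.696, 0.002]
ft_force: [-0.6, -0.4, 5.9]
width: 0.592
```

Call:
play_rows(motion=[[0,0,0,1],[0,0,0,1],[0,0,0,1],[0,0,0,1],[0,0,0,1],[0,0,0,1],[0,0,0,1],[0,0,0,1],[0,0,0,1],[0,0,0,0]])

```text
t: 8.8
tcp_pos: [0.504, -0.236, 0.1204]
tcp_rot: [-3.124, -0.317, -0.003]
ft_force: [-1.8, 6.9, 8.7]
width: 0.591
```

```bash
python3 st.py
```

```text
t 8.8 q [-4.390e-01  3.500e-01 -1.470e-01  1.073e+00  2.000e-03  2.501e+00] p [ 0.504  -0.236   0.1204] yaw x 11.57 z [ 0.002  0.002 -1.   ] F [-1.8  6.9  8.7] T [1.22 0.11 1.01] w 0.591
```

Call:
play_rows(motion=[[0,0,0,-0.3],[0,0,-0.05,0],[0,0,-0.05,0],[0,0,-0.05,0],[0,0,0,0]])

```text
t: 9.3
tcp_pos: [0.5038, -0.2367, 0.1242]
tcp_rot: [-3.119, -0.369, 0.001]
ft_force: [3.4, 0.1, -9.4]
width: 0.587
```

```bash
python3 st.py
```

```text
t 9.3 q [-4.400e-01  3.480e-01 -1.390e-01  1.085e+00  1.000e-03  2.467e+00] p [ 0.5038 -0.2367  0.1242] yaw x 13.48 z [-0.001  0.001 -1.   ] F [ 3.4  0.1 -9.4] T [ 0.12 -0.77  0.31] w 0.587
```

Call:
play_rows(motion=[[0,0,-0.05,0],[0,0,-0.05,0],[0,0,0,0]])

```text
t: 9.6
tcp_pos: [0.5037, -0.2373, 0.1302]
tcp_rot: [3.12, 0.366, 0.001]
ft_force: [0.3, 1.5, -0.8]
width: 0.587
```

```bash
python3 st.py;  python3 - <<'E'
from h import *
o=[]
for n,(u,v) in {"top":(397,213),"side":(333,255)}.items():
    p,d,W=snap(n); c=p[v-40:v+40,u-40:u+40,::-1]; o.append(cv2.resize(c,(400,400),interpolation=cv2.INTER_CUBIC))
cv2.imwrite("pics/c2.png",np.hstack(o))
E
```

```text
t 9.6 q [-0.44   0.343 -0.131  1.096 -0.     2.468] p [ 0.5037 -0.2373  0.1302] yaw x 13.38 z [ 0.001 -0.001 -1.   ] F [ 0.3  1.5 -0.8] T [ 0.13 -0.03  0.  ] w 0.587
```

View pics/c2.png

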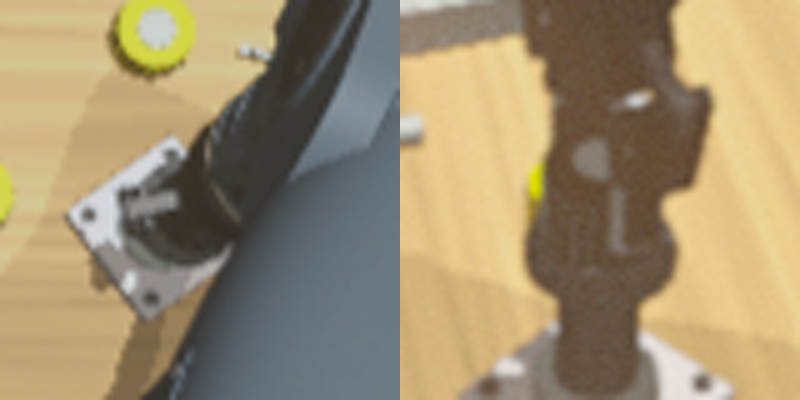

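Force dropped to about the cap's weight with the grip still at cap width, so it seems to lift freely. The crop is too dark to tell. I'll raise it and check.

Call:
play_rows(motion=[[0,0,-0.1,0],[0,0,-0.15,0],[0,0,-0.2,0],[0,0,-0.4,0],[0,0,-0.5,0],[0,0,-0.5,0],[0,0,-0.5,0],[0,0,0,0]])

```text
t: 10.5
tcp_pos: [0.5048, -0.2378, 0.2264]
tcp_rot: [3.118, 0.366, 0.007]
ft_force: [0.9, 0.1, -1.7]
width: 0.59
```

```bash
python3 st.py .513 .1505 .235;  python3 - <<'E'
from h import *
p,d,W=snap("side"); cv2.imwrite("pics/c3.png",cv2.resize(p[150:320,250:420,::-1],(560,560),interpolation=cv2.INTER_CUBIC))
E
```

```text
t 10.5 q [-0.44   0.293  0.05   1.323 -0.     2.468] p [ 0.5048 -0.2378  0.2264] yaw x 13.38 z [ 0.005 -0.002 -1.   ] F [ 0.9  0.1 -1.7] T [-0.02 -0.04 -0.  ] w 0.59
units [ 2.445 -9.395 -0.234]
```

View pics/c3.png

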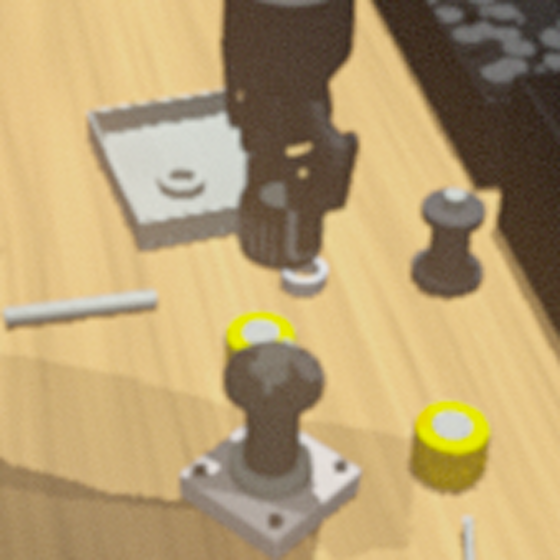

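The cap is in the gripper at (280,225) and the hub below is bare at (272,375). The wrist would pass its range during the carry, so I'll unwind it first.

Call:
play_rows(motion=[[0,0,0,-0.6],[0,0,0,-0.9],[0,0,0,-0.9],[0,0,0,-0.9],[0,0,0,-0.9],[0,0,0,-0.9],[0,0,0,-0.9],[0,0,0,-0.9],[0,0,0,-0.9],[0,0,0,-0.9],[0,0,0,-0.5],[0,0,0,0]])

```text
t: 11.75
tcp_pos: [0.5031, -0.2369, 0.2221]
tcp_rot: [-2.594, -1.77, 0.001]
ft_force: [-0.2, -0.7, -1.9]
width: 0.593
```

```bash
python3 st.py .513 .1505 .235
```

```text
t 11.75 q [-0.44   0.296  0.043  1.32  -0.     1.504] p [ 0.5031 -0.2369  0.2221] yaw x 68.62 z [-0.002  0.001 -1.   ] F [-0.2 -0.7 -1.9] T [-0.03  0.04 -0.08] w 0.593
units [ 9.109 -3.3   -0.315]
```

Call:
play_rows(motion=[[0.15,-0.05,-0.1,0],[0.3,-0.1,-0.1,0],[0.4,-0.15,-0.1,0],[0.5,-0.18,0,0],[0.5,-0.18,0,0],[0.5,-0.18,0,0],[0.5,-0.18,0,0],[0.5,-0.18,0,0],[0.5,-0.18,0,0],[0.5,-0.18,0,0],[0.5,-0.18,0,0],[0.5,-0.18,0,0]])

```text
t: 12.95
tcp_pos: [0.5098, -0.0076, 0.2359]
tcp_rot: [2.595, 1.77, 0.001]
ft_force: [1.2, 0.4, -1.7]
width: 0.59
```

Call:
play_rows(motion=[[0.5,-0.18,0,0],[0.5,-0.18,0,0],[0.5,-0.18,0,0],[0.5,-0.18,0,0],[0.5,-0.18,0,0],[0.5,-0.18,0,0],[0.4,-0.16,0,0],[0.25,-0.1,0,0],[0.1,-0.04,0,0],[0,0,0,0],[0,0,0,0]])

```text
t: 14.05
tcp_pos: [0.5135, 0.1497, 0.2354]
tcp_rot: [2.596, 1.77, -0.0]
ft_force: [0.3, 1.2, -2.3]
width: 0.594
```

```bash
python3 st.py .513 .1505 .235
```

```text
t 14.05 q [ 0.284  0.254  0.018  1.335 -0.     2.228] p [0.5135 0.1497 0.2354] yaw x 68.57 z [-0. -0. -1.] F [ 0.3  1.2 -2.3] T [-0.01 -0.03  0.02] w 0.594
units [ 0.015 -0.018  0.01 ]
```

Run:
```python
from h import *
p,d,W=snap("side","f_side"); 
m=(abs(W[...,0]-.513)<.06)&(abs(W[...,1]-.15)<.06)&(W[...,2]>.1)&(W[...,2]<.3)
P=W[m]; print(len(P),"low z",np.percentile(P[:,2],[0,1,5]).round(3)); q=P[P[:,2]<.24]; print(q.min(0),q.max(0))
v,u=np.where(m); print("px",u.min(),u.max(),v.min(),v.max())
q,d,W2=snap("top"); a=cv2.resize(p[100:300,230:430,::-1],(400,400)); b=cv2.resize(q[140:300,160:480,::-1],(400,200)); b=cv2.copyMakeBorder(b,0,200,0,0,cv2.BORDER_CONSTANT)
cv2.imwrite("pics/f.png",np.hstack([a,b]))
```

```text
710 low z [0.224 0.227 0.231]
[0.48524434 0.12000505 0.22447767] [0.54139181 0.15286475 0.2399618 ]
px 283 329 105 139
```

View pics/f.png

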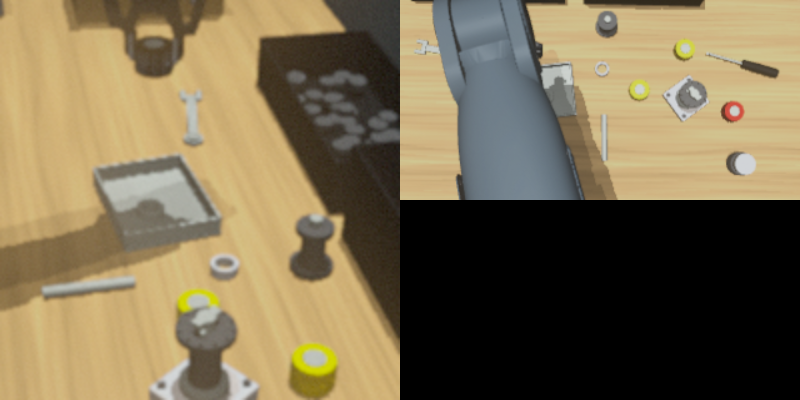

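The cap is held level between the fingers at (155,55) in the left crop, above the tray at (157,200). The hub is bare and the other things are in place. Handing in.

```bash
python3 -c "
from rig import *
print(finish_job())"; python3 st.py
```

```text
the job is handed in; nothing more can be done
None
the job is handed in; nothing more can be done
```

The cap is off the hub and was held above the middle of the catch tray when I handed the job in, at about 14 s on the robot's clock. No verdict was reported.

- **Thread:** it is left-hand. Counter-clockwise, seen from above, stopped at about 1.15 N m, while clockwise turned with about 0.07 N m. I turned it clockwise about 2.7 rad from that stop. The turn ended against about 1 N m of resistance, so I backed off slightly before lifting.
- **Lift:** the upward pull briefly reached about 9 N over the first few millimetres. It then dropped to 1–2 N, roughly the cap's weight, and the side picture showed the hub bare.
- **Final position:** the TCP was at (0.5135, 0.1497, 0.2354), against my measured tray middle of about (0.513, 0.150), with the tool pointing straight down. The cap's underside was at about z = 0.225, roughly 19 cm above the tray rim.
- **Grip:** it held steady at about 50 mm opening with 50 N, and the last force reading was only the cap's weight.
- **Other things on the bench:** those visible in the last pictures looked unmoved by eye. The arm hid part of the top view, and the bearing in the tray was in shadow in the side view, so I could not confirm its position clearly.

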